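Lock a bottle on the shaker platform

TASK

Secure the bottle on the shaker platform: slide the clamping bar up until the bottle is held snugly against the foam pad of the fixed rail, the foam pressed in a few millimetres but not flattened. Then lock the bar: turn its hand knob clockwise until the resistance rises sharply, and give it a further eighth of a turn, no more. Let go, leaving the bottle upright and held, and the things round the shaker where they stand.

Things in the scene. Friction and masses are not known exactly. Their poses are not given: they have to be found in the camera images.
- shaker: Low white laboratory shaker with an aluminium platform, 222 x 242 mm, fixed. Origin on the counter under its centre; z up, +y is the direction in which the bar closes, x runs along the bar (knob at the -x end). The rubber mat on top is 44 mm over the counter. A fixed rail stands along x at y = +70 to +84 mm, its top 79 mm over the counter.
- pad: Black foam pad, 70 mm long in x, 24 mm high, mounted on the fixed rail and facing the bar. Origin at the centre of its free face, which looks to the shaker's -y. It gives way to +y by up to 10 mm, about 0.9 N per mm.
- bar: Aluminium clamping bar, 190 mm long in x, 14 mm thick, 22 mm high. Origin on its pushing face (looks to the shaker's +y), opposite the middle of the pad, 62 mm over the counter; axes as the shaker's. Slides only to +y, 100 mm in all; about 9 N of friction holds it wherever it is left. The grey carriage at its -x end (36 x 42 mm, top 82 mm over the counter) carries the knob.
- bottle: White plastic screw-cap bottle, 42 mm diameter, 62 mm high, upright on the platform between bar and pad. Origin at the centre of its underside.
- knob_grip (a point): Centre of the upright grip of the black hand knob: 46 mm long (x), 16 mm thick (y), 26 mm high (z up, turning axis), 108 mm over the counter. Held here, the bar can be slid too. Clockwise from above tightens: it turns freely (0.02 Nm) through 0.25 to 1.3 rad, then bites at an angle that cannot be seen: torque jumps to 0.25 Nm and rises 0.15 Nm per rad. It stays where it is left.
- shoe (a joint): How far the screw has drawn the hidden clamp shoe under the carriage up against the track, in m: 0 until the screw bites, then 0.0002 m per rad of further knob turn (an eighth of a turn = 0.00016). Far finer than the readings: it must be felt at the knob.
- spare_bottle: Another white bottle, 42 mm diameter, 62 mm high, standing on the counter; a bystander. Origin at the centre of its underside.
- dish: Clear petri dish, 58 mm diameter, 12 mm high, on the counter; a bystander. Origin at the centre of its underside.
- tape: Roll of tape, 69 mm diameter, 18 mm high, lying on the counter; a bystander. Origin at the centre of its underside.
Not all that is in view belongs to the job. What is shaped like the bottle but red or turquoise is not meant.

How it is judged:
By the outcome, as a careful person would: the job done as asked, in the order asked, and still so for the second after the job is handed in, with the robot touching nothing.
It also fails if it takes over 51 s, if anything falls off the work surface, if the arm or the gripper's body presses on something with over 40 N, if the wrist force passes 120 N, or if a joint passes its speed limit or range.

ROBOT

A 7-joint arm with a two-finger parallel gripper is mounted at the origin on a cart in front of the work surface, level with it; the furniture and walls round the work are solid. World frame = base frame: x ahead of the robot, y to its left, z up, the work surface at z = 0. Lengths are in m, angles in rad, forces in N, time in s.
With the tool pointing down it reaches from about 0.425 to 0.925 m from the base axis. Payload 6.8 kg.
Tool frame: the origin (TCP) lies on the centre line of the jaws, within the pads' length; the fingertips stand 25 mm ahead of it and the grasp point (between the pads) lies 6 mm ahead of it; z points along the fingers, y is the line along which they close (so a half turn about z gives the same grasp; the last joint's range is limited). The gripper opens to 85 mm and grips with 20 to 120 N. Pads are 22 mm wide; open, the fingers measure 114 mm over their backs; the gripper's body (76 mm by 85 mm) begins 54 mm behind the grasp point. The pads swing forward as they close: fully open they stand 13 mm farther back than shut.
Start: joints at [-1.421, 0.477, 0.022, 1.555, -0.011, 1.109, -0.083], TCP at [0.172, 0.653, 0.234] pointing down, gripper open.
Joint ranges: [-2.96, 2.96], [-0.34, 2.1], [-1.41, 1.46], [0.24, 2.44], [-1.37, 4.51], [0.17, 1.92], [-2.96, 2.96]. Speed limits (rad/s): [2.39, 2.39, 3.14, 3.14, 3.14, 3.14, 3.14].

INTERFACE

Orientations are given as a rotation vector (axis times angle).
In Python, from bench import telemetry, grab_frame, job gives the robot as it stands.
- The arm moves only by the tool apply_moves, never from a script. Its argument "rows" is a list of rows, each a list of 2 entries, a list of its own where there are three numbers: the shift along the tool's x, y, z each as a share of 250 mm, from -1 to 1, then the turn, a rotation vector about the tool's x, y, z each as a share of pi rad, from -1 to 1. A call has 1 to 10 rows; each row is the pose to reach, as a shift and turn from the pose commanded when the call began, along the tool's axes at that moment, turning the shorter way round; what a row does not reach only later rows make up. A row lasts 1/8 s, in which the tool goes at most 62.5 mm and 10.7 degrees, less where a joint would pass 70% of its speed; a pose out of reach is approached as far as the arm can. A call with a number of a shift or a turn outside -1 to 1 is refused whole. A call with a gripper value outside its range is refused whole. "jaw" is the gripper's target within -1 to 1 (fully open at 1, half-way at 0, shut at -1), set as the call begins (left out, the last holds). The fingers move at their own pace and stop on an object; "newtons" is the grip in N (left out, the last holds). Time passes only in rows, so rows that repeat a pose let the fingers close. It gives the time, the measured TCP pose, the force, the opening and the grip force at its end, in the units of the state.
- telemetry.get_obs(): the state, without advancing time (a new reading comes with each control period).
- grab_frame(name): name is "scene" or "top"; returns a dict with "frame" (480x640x3 uint8, red, green, blue), "vertical_fov" (degrees; the focal length in pixels is half the picture's height over the tangent of half this angle, whatever the lens; pixels are square), "cx", "cy" (the principal point, pixels), "k1" (the pictures are not rectified: a ray, as slopes to the right and down, at radius r is drawn at 1 + k1 r^2 times it, then the intrinsics apply), "origin" and "attitude" of the camera in the world. Camera axes: x right, y up, looking along -z (the intrinsics and any distortion apply to the point x, -y, -z); pixel columns grow to the right and rows downward; lengths in m; the calibration is good to about 2 mm. A picture is of the moment at which its call begins. There is no depth.
- job.hand_in(): hands the job in; it is judged then, once.
The state is a dict: "clock": time; "joints": joint angles; "qvel": joint speeds; "tau": joint torques, N m; "tcp_pos": TCP position; "orientation": TCP orientation; "contact_force": force on the tool from outside, world axes, zero at the start; "moment": the same for the moment, N m; "grip_width": finger opening in m; "gripper_force": force on a finger pad.
Only numpy, scipy, OpenCV 4.12 (cv2) and the standard library are available. Lean on these libraries where they do the work, as an engineer would, in place of code of your own. Each camera call takes 0.05 s, during which the arm holds its last target. There are 200 camera calls.

## Working session

There is one attempt and no reset: what is moved stays moved. The work goes in short steps, Python scripts to look and compute and a tool call to move; the robot and the scene stay as the last step left them, time stands still between calls to the robot, and variables do not carry over. Pictures are saved under pics/ and viewed, at most 10 in all, crops included, and the job is handed in when it is done.

Besides the shell and the picture viewer there is one more tool, called after ">>>" as name(argument=value, ...) on one line, values as JSON. apply_moves: Moves the arm, as the interface text tells. Its arguments: {"type":"object","properties":{"rows":{"type":"array"},"jaw":{"type":"number"},"newtons":{"type":"number"}},"required":["rows"]}

```bash
mkdir -p pics; ls; python3 - <<'E'
from bench import telemetry, grab_frame
import cv2
o=telemetry.get_obs()
for k in o: print(k,o[k])
for n in("scene","top"):
    f=grab_frame(n); cv2.imwrite(f"pics/{n}0.png",f["frame"][:,:,::-1])
    print({k:v for k,v in f.items() if k!="frame"})
E
```

```text
pics
clock 0.0
joints [-1.42108697  0.47779622  0.02233214  1.55640965 -0.01146679  1.10928472
 -0.08312686]
qvel [-0.00060791  0.00036477  0.00028228  0.00068819  0.00028621 -0.0003706
  0.00049146]
tau [-2.19275580e-05 -5.96458304e+01  1.60813920e+00 -2.81202650e+01
  1.24056620e-02  9.42119979e-03  3.47666258e-06]
tcp_pos [0.1719735  0.65214546 0.23274582]
orientation [-4.03810077e-01 -3.11545966e+00  2.77772106e-03]
contact_force [-0.24851053 -0.15518967 -0.13477645]
moment [-0.04996694  0.02850901 -0.02021462]
gripper_force 0.0
grip_width 0.08520748801860793
{'vertical_fov': 52.75266233615286, 'cx': 321.15183904679924, 'cy': 241.60704667439398, 'k1': -0.04900721319390294, 'origin': array([-0.12273631, -0.54388652,  0.64663286]), 'attitude': array([ 0.87080649, -0.46574172, -0.8585944 ])}
{'vertical_fov': 48.59685273565681, 'cx': 318.0233251669712, 'cy': 244.39978272556164, 'k1': -0.14520794255698038, 'origin': array([ 0.39531161, -0.07555037,  1.02260753]), 'attitude': array([ 0.12906989, -0.10813021, -1.56345156])}
```

View pics/scene0.png

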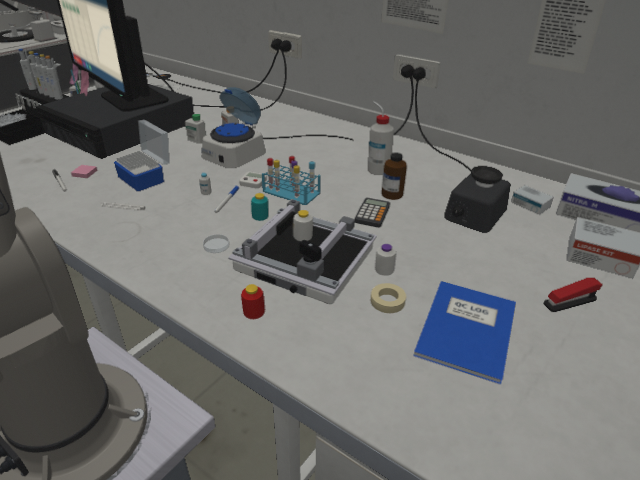

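View pics/top0.png

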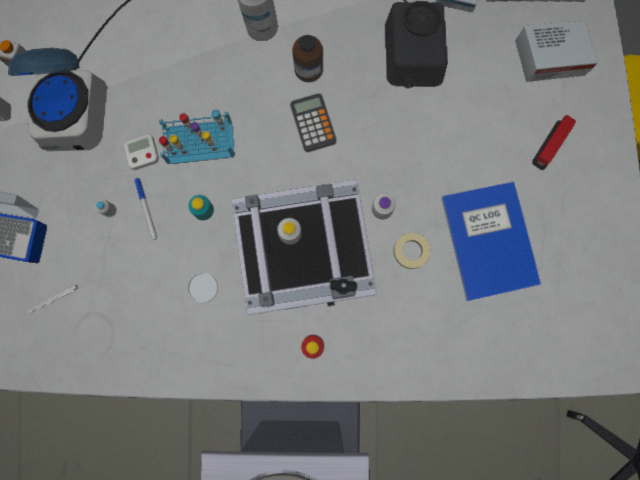

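The top view shows the shaker at about (305,245). The fixed rail is on the left at (258,245), and the bar is on the right with its knob at (343,287). White bottle with yellow cap between them is at (289,230). The spare bottle, with a purple cap, stands on the counter at (384,205). The dish is at (203,288) and the tape at (412,251). The red (313,346) and turquoise (200,206) bottles are decoys. I'll enlarge this area to confirm.

```bash
cat > h.py <<'E'
import numpy as np, cv2
from scipy.spatial.transform import Rotation as R
from bench import telemetry, grab_frame, job
def K(f):
    F=f["frame"].shape[0]/2/np.tan(np.radians(f["vertical_fov"])/2)
    return np.array([[F,0,f["cx"]],[0,F,f["cy"]],[0,0,1]]),np.array([f["k1"],0,0,0,0.])
def pix2w(f,uv,z):
    k,d=K(f); s=cv2.undistortPoints(np.array([[uv]],float),k,d)[0,0]
    r=R.from_rotvec(f["attitude"]).apply([s[0],-s[1],-1]); o=f["origin"]
    return o+r*(z-o[2])/r[2]
def w2pix(f,p):
    k,d=K(f); c=R.from_rotvec(f["attitude"]).inv().apply(np.array(p)-f["origin"])*[1,-1,-1]
    return cv2.projectPoints(c.reshape(1,3),np.zeros(3),np.zeros(3),k,d)[0][0,0]
def crop(f,x,y,w,h,s,name):
    cv2.imwrite(f"pics/{name}.png",cv2.resize(f["frame"][y:y+h,x:x+w,::-1],None,fx=s,fy=s,interpolation=cv2.INTER_CUBIC))
E
python3 - <<'E'
from h import *
f=grab_frame("top"); crop(f,225,170,160,150,4-.0,"c1")
for n,uv,z in [("knob",(343,286),.121),("bottlecap",(289,228),.106),("cornTL",(234,198),.044),("TR",(357,182),.044),("BR",(375,296),.044),("BL",(248,312),.044)]:
    print(n,pix2w(f,uv,z).round(4))
E
```

```text
knob [ 0.4613 -0.1059  0.121 ]
bottlecap [ 0.5638 -0.0119  0.106 ]
cornTL [0.633  0.0981 0.044 ]
TR [ 0.6645 -0.1355  0.044 ]
BR [ 0.4487 -0.1673  0.044 ]
BL [0.4182 0.0661 0.044 ]
```

View pics/c1.png

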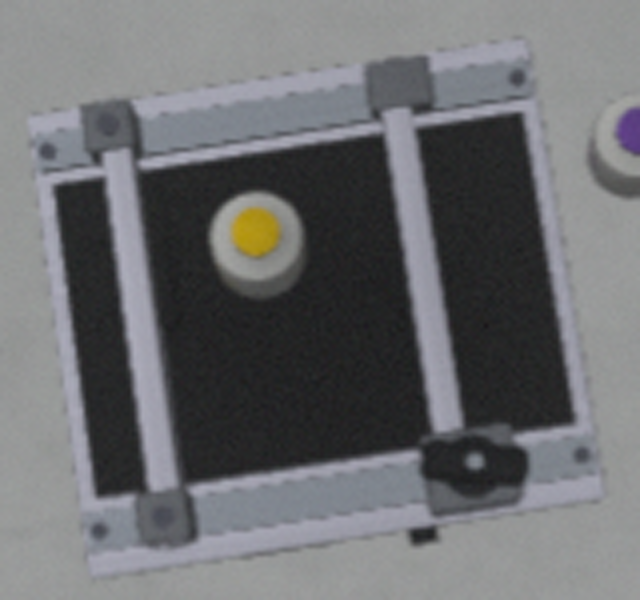

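```bash
python3 - <<'E'
from h import *
f=grab_frame("scene"); crop(f,225,190,160,120,5,"c2")
t=grab_frame("top")
a=pix2w(t,(225+422/4,170+463/4),.121);b=pix2w(t,(225+527/4,170+460/4),.121)
print(a,b,np.degrees(np.arctan2(*(b-a)[1::-1])),np.linalg.norm(b-a),(a+b)/2)
# rail/bar top lines
for n,uv,z in [("bar far",(397,110),.073),("bar near",(448,432),.073),("rail far",(117,150),.079),("rail near",(162,490),.079),("barL far",(384,112),.073),("barL near",(434,432),.073)]:
    print(n,pix2w(t,(225+uv[0]/4,170+uv[1]/4),z))
m=(a+b)/2
print("knob in scene",w2pix(f,m))
E
```

```text
[ 0.46168284 -0.08468089  0.121     ] [ 0.46309137 -0.12923394  0.121     ] -88.18921505718343 0.04457531060311076 [ 0.46238711 -0.10695742  0.121     ]
bar far [ 0.62691934 -0.07346867  0.073     ]
bar near [ 0.47914981 -0.09677678  0.073     ]
rail far [0.60666895 0.05403857 0.079     ]
rail near [0.45218027 0.03039404 0.079     ]
barL far [ 0.62596469 -0.0675131   0.073     ]
barL near [ 0.47912907 -0.09051041  0.073     ]
knob in scene [310.07099216 245.03399296]
```

View pics/c2.png

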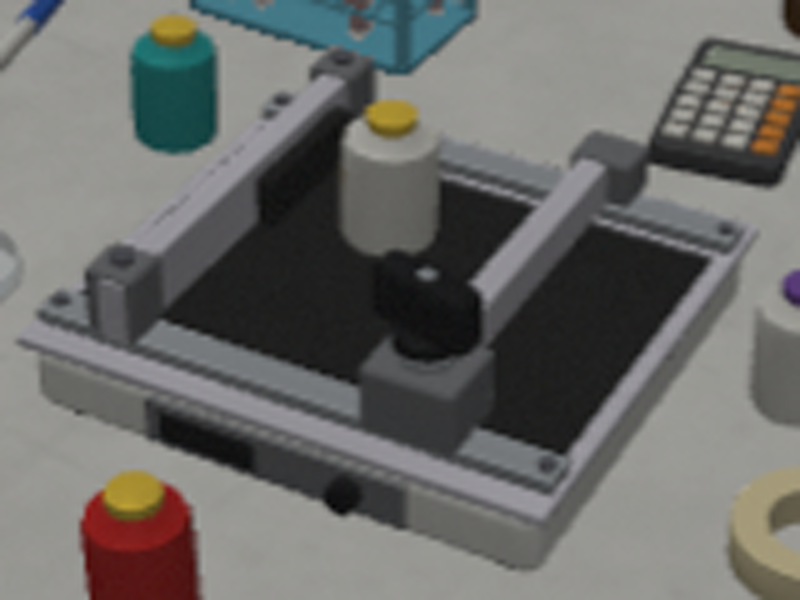

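The pad is towards the far end of the rail, with the white/yellow bottle facing it. The knob projects to where the scene crop shows it, so the measurement holds. The shaker yaw is about 8.8°.

```bash
cat >> h.py <<'E'
def down(az): # tool pointing down, tool y at azimuth az (deg)
    a=np.radians(az); y=np.array([np.cos(a),np.sin(a),0]); z=np.array([0,0,-1.]); return R.from_matrix(np.c_[np.cross(y,z),y,z])
def rel(p0,r0,p,az):
    d=r0.inv().apply(np.array(p)-p0)/.25; w=(r0.inv()*down(az)).as_rotvec()/np.pi
    return d.round(3).tolist(),w.round(3).tolist()
E
python3 - <<'E'
from h import *
o=telemetry.get_obs();p=o["tcp_pos"];r=R.from_rotvec(o["orientation"])
for q,az in [((.35,.49,.23),52),((.48,.30,.23),30),((.5,.08,.23),10),((.4624,-.107,.17),1.8)]:
    print(rel(p,r,q,az)); p=np.array(q);r=down(az)
E
```

```text
([-0.854, -0.447, 0.013], [-0.0, 0.0, 0.129])
([-0.878, -0.279, 0.0], [0.0, 0.0, 0.122])
([-0.802, -0.371, 0.0], [0.0, 0.0, 0.111])
([-0.711, -0.278, 0.24], [0.0, 0.0, 0.046])
```

>>> apply_moves(rows=[[[-0.21,-0.11,0],[0,0,0.03]],[[-0.43,-0.22,0],[0,0,0.065]],[[-0.64,-0.33,0],[0,0,0.1]],[[-0.854,-0.447,0.013],[0,0,0.129]]], jaw=1, newtons=40)

```text
clock: 0.75
tcp_pos: [0.3514, 0.489, 0.2307]
orientation: [1.027, 2.969, 0.001]
contact_force: [0.8, 0.5, 0.3]
grip_width: 0.0855
gripper_force: 0.0
```

>>> apply_moves(rows=[[[-0.22,-0.07,0],[0,0,0.03]],[[-0.44,-0.14,0],[0,0,0.06]],[[-0.66,-0.21,0],[0,0,0.09]],[[-0.878,-0.279,0],[0,0,0.122]]])

```text
clock: 1.25
tcp_pos: [0.4809, 0.2985, 0.2306]
orientation: [1.574, 2.719, 0.001]
contact_force: [0.9, 0.5, -0.7]
grip_width: 0.0854
gripper_force: 0.0
```

>>> apply_moves(rows=[[[-0.2,-0.09,0],[0,0,0.03]],[[-0.4,-0.185,0],[0,0,0.055]],[[-0.6,-0.28,0],[0,0,0.085]],[[-0.802,-0.371,0],[0,0,0.111]]])

```text
clock: 1.75
tcp_pos: [0.5001, 0.0784, 0.2306]
orientation: [2.021, 2.405, 0.001]
contact_force: [0.1, 0.6, 0.1]
grip_width: 0.0856
gripper_force: 0.0
```

>>> apply_moves(rows=[[[-0.18,-0.07,0.06],[0,0,0.012]],[[-0.36,-0.14,0.12],[0,0,0.025]],[[-0.54,-0.21,0.18],[0,0,0.035]],[[-0.711,-0.278,0.24],[0,0,0.046]],[[-0.711,-0.278,0.24],[0,0,0.046]],[[-0.711,-0.278,0.24],[0,0,0.046]]])

```text
clock: 2.5
tcp_pos: [0.4632, -0.1065, 0.1706]
orientation: [-2.186, -2.256, -0.001]
contact_force: [0.5, -0.9, 0.7]
grip_width: 0.0857
gripper_force: 0.0
```

```bash
python3 - <<'E'
from h import *
o=telemetry.get_obs();p=o["tcp_pos"];r=R.from_rotvec(o["orientation"])
print(o["clock"],p,r.as_matrix().round(3),o["joints"].round(2),o["contact_force"],o["moment"])
print(rel(p,r,(.4624,-.107,.118),1.8))
f=grab_frame("scene"); crop(f,225,160,160,150,4,"c3")
E
```

```text
2.5 [ 0.46320256 -0.10649025  0.17059359] [[-0.032  1.     0.   ]
 [ 1.     0.032  0.   ]
 [ 0.     0.    -1.   ]] [-0.41  0.25  0.6   2.11 -0.19  0.82  0.33] [ 0.49305332 -0.85681055  0.65401277] [-0.02424663 -0.01625968 -0.00517928]
([-0.002, -0.003, 0.21], [0.0, -0.0, 0.0])
```

View pics/c3.png

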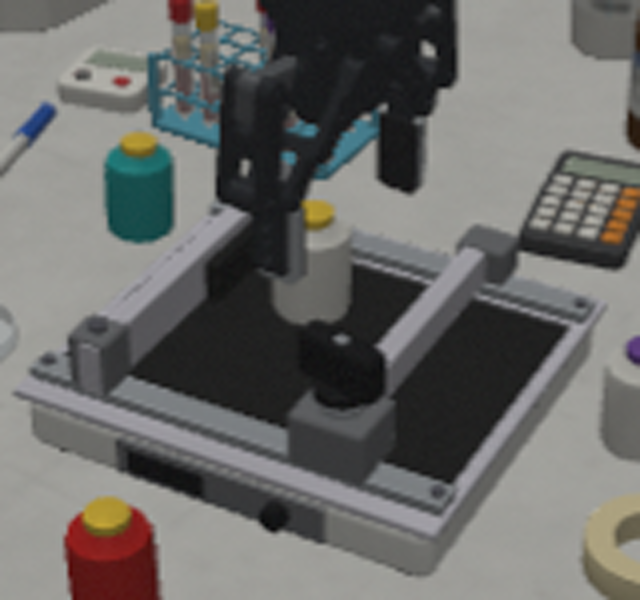

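The open fingers hang either side of the knob, which is at (340,365) in the crop, with clear space to descend.

>>> apply_moves(rows=[[[0,-0.003,0.1],[0,0,0]],[[0,-0.003,0.2],[0,0,0]],[[0,-0.003,0.21],[0,0,0]],[[0,-0.003,0.21],[0,0,0]]])

```text
clock: 3.05
tcp_pos: [0.4628, -0.1064, 0.1185]
orientation: [2.185, 2.257, 0.001]
contact_force: [0.2, -0.4, -0.6]
grip_width: 0.0857
gripper_force: 0.0
```

>>> apply_moves(rows=[[[0,0,0],[0,0,0]],[[0,0,0],[0,0,0]],[[0,0,0],[0,0,0]],[[0,0,0],[0,0,0]],[[0,0,0],[0,0,0]],[[0,0,0],[0,0,0]]], jaw=-1, newtons=80)

```text
clock: 3.8
tcp_pos: [0.4633, -0.1067, 0.1186]
orientation: [2.185, 2.255, 0.003]
contact_force: [-0.7, 2.6, 5.1]
grip_width: 0.0128
gripper_force: 77.8
```

```bash
python3 - <<'E'
from h import *
o=telemetry.get_obs();p=o["tcp_pos"];r=R.from_rotvec(o["orientation"])
print(o["clock"],p,r.as_matrix().round(3),o["joints"].round(2),o["contact_force"],o["moment"],o["grip_width"],o["gripper_force"])
print("per 10mm:",r.inv().apply([-.153*.01,.988*.01,0])/.25)
E
```

```text
3.8 [ 0.46325517 -0.10673935  0.1186205 ] [[-0.032  0.999  0.002]
 [ 1.     0.032  0.   ]
 [ 0.     0.002 -1.   ]] [-0.36  0.35  0.55  2.16 -0.28  0.71  0.41] [-0.73117769  2.64695091  5.13173646] [ 0.3860071  -0.14178939 -0.02977088] 0.012777630085561348 77.83891629809659
per 10mm: [ 3.96935617e-02 -4.86887345e-03  5.60103979e-06]
```

>>> apply_moves(rows=[[[0.025,-0.003,0],[0,0,0]],[[0.05,-0.006,0],[0,0,0]],[[0.075,-0.009,0],[0,0,0]],[[0.1,-0.012,0],[0,0,0]],[[0.125,-0.015,0],[0,0,0]],[[0.15,-0.0183,0],[0,0,0]]])

```text
clock: 4.55
tcp_pos: [0.4578, -0.0727, 0.1187]
orientation: [2.185, 2.249, -0.0]
contact_force: [2.6, -9.9, 2.6]
grip_width: 0.0127
gripper_force: 78.0
```

>>> apply_moves(rows=[[[0.01,-0.0012,0],[0,0,0]],[[0.02,-0.0024,0],[0,0,0]],[[0.03,-0.0036,0],[0,0,0]],[[0.04,-0.0049,0],[0,0,0]],[[0.04,-0.0049,0],[0,0,0]]])

```text
clock: 5.18
tcp_pos: [0.4561, -0.0623, 0.1187]
orientation: [2.185, 2.25, 0.0]
contact_force: [1.3, -7.5, 3.5]
grip_width: 0.0125
gripper_force: 78.2
```

```bash
cat > s.py <<'E'
from h import *
o=telemetry.get_obs();p=o["tcp_pos"];r=R.from_rotvec(o["orientation"])
n=np.array([-.153,.988,0]);t=np.array([.988,.153,0])
print(o["clock"],"n",p@n,"t",p@t,"az",np.degrees(np.arctan2(*r.as_matrix()[1::-1,1])),"F n,t,z",o["contact_force"]@n,o["contact_force"]@t,o["contact_force"][2],"M",o["moment"],o["grip_width"],o["joints"].round(2))
E
python3 s.py; python3 - <<'E'
from h import *
f=grab_frame("top"); crop(f,225,170,160,150,4,"c4")
E
```

```text
5.175 n -0.13134824605689227 t 0.4411398932466842 az 1.6801892890464962 F n,t,z -7.571638520078583 0.10293476845369022 3.4556503578313573 M [-1.89035893 -0.38024877 -0.02249989] 0.012511927093431276 [-0.47  0.32  0.55  2.19 -0.26  0.69  0.29]
```

View pics/c4.png

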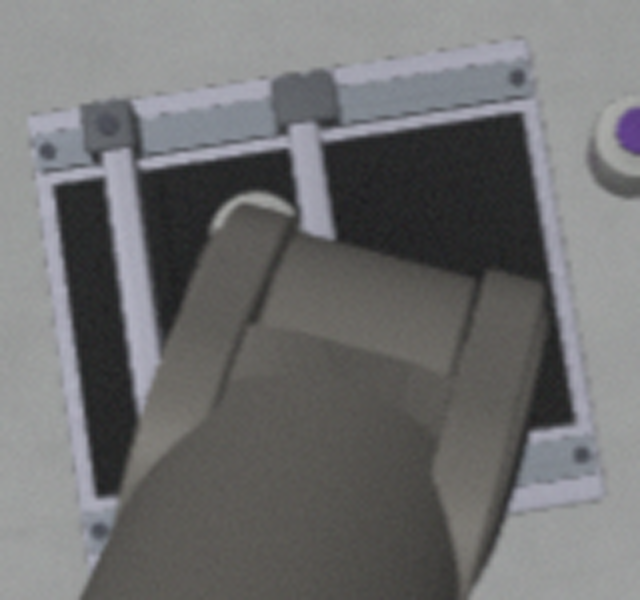

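The bar has followed and its face, at crop x≈290–330, is reaching the bottle at (250,210). I'll continue in slow steps and read the force at the end of each.

>>> apply_moves(rows=[[[0.008,-0.001,0],[0,0,0]],[[0.016,-0.002,0],[0,0,0]],[[0.024,-0.003,0],[0,0,0]],[[0.032,-0.004,0],[0,0,0]]])

```text
clock: 5.72
tcp_pos: [0.455, -0.0549, 0.1187]
orientation: [2.186, 2.249, -0.0]
contact_force: [2.1, -10.6, 2.2]
grip_width: 0.0127
gripper_force: 78.1
```

>>> apply_moves(rows=[[[0.004,-0.0005,0],[0,0,0]],[[0.008,-0.001,0],[0,0,0]]])

```text
clock: 5.98
tcp_pos: [0.4546, -0.0529, 0.1186]
orientation: [2.186, 2.25, -0.0]
contact_force: [1.8, -10.1, 3.5]
grip_width: 0.0124
gripper_force: 78.1
```

>>> apply_moves(rows=[[[0.004,-0.0005,0],[0,0,0]],[[0.008,-0.001,0],[0,0,0]]])

```text
clock: 6.22
tcp_pos: [0.4543, -0.0509, 0.1187]
orientation: [2.186, 2.25, -0.0]
contact_force: [2.2, -10.1, 2.1]
grip_width: 0.0128
gripper_force: 78.1
```

>>> apply_moves(rows=[[[0.004,-0.0005,0],[0,0,0]],[[0.008,-0.001,0],[0,0,0]]])

```text
clock: 6.48
tcp_pos: [0.454, -0.0489, 0.1187]
orientation: [2.186, 2.25, -0.0]
contact_force: [3.1, -10.3, 4.0]
grip_width: 0.0126
gripper_force: 78.1
```

```bash
python3 s.py
```

```text
6.475 n -0.11777373951827111 t 0.4410566919955169 az 1.649342627997189 F n,t,z -10.604118457024247 1.489378108557347 4.008955503997515 M [-2.32660905 -0.46205092  0.00557623] 0.012589980123331656 [-0.5   0.31  0.55  2.2  -0.25  0.69  0.26]
```

>>> apply_moves(rows=[[[0.004,-0.0005,0],[0,0,0]],[[0.008,-0.001,0],[0,0,0]]])

```text
clock: 6.72
tcp_pos: [0.4537, -0.0469, 0.1187]
orientation: [2.186, 2.25, -0.0]
contact_force: [1.5, -10.0, 3.8]
grip_width: 0.0125
gripper_force: 78.1
```

>>> apply_moves(rows=[[[0.004,-0.0005,0],[0,0,0]],[[0.008,-0.001,0],[0,0,0]]])

```text
clock: 6.98
tcp_pos: [0.4534, -0.0449, 0.1187]
orientation: [2.186, 2.25, -0.0]
contact_force: [2.9, -10.1, 2.9]
grip_width: 0.0123
gripper_force: 78.2
```

```bash
python3 s.py;python3 - <<'E'
from h import *
f=grab_frame("scene"); crop(f,255,190,100,75,8,"c5")
E
```

```text
6.975 n -0.11371914740941452 t 0.4410523460859148 az 1.6512071847617429 F n,t,z -10.388522812299302 1.3439969115405292 2.9158645397387564 M [-2.29085852 -0.37852396  0.01739232] 0.012282632875239879 [-0.51  0.31  0.55  2.2  -0.25  0.69  0.25]
```

View pics/c5.png

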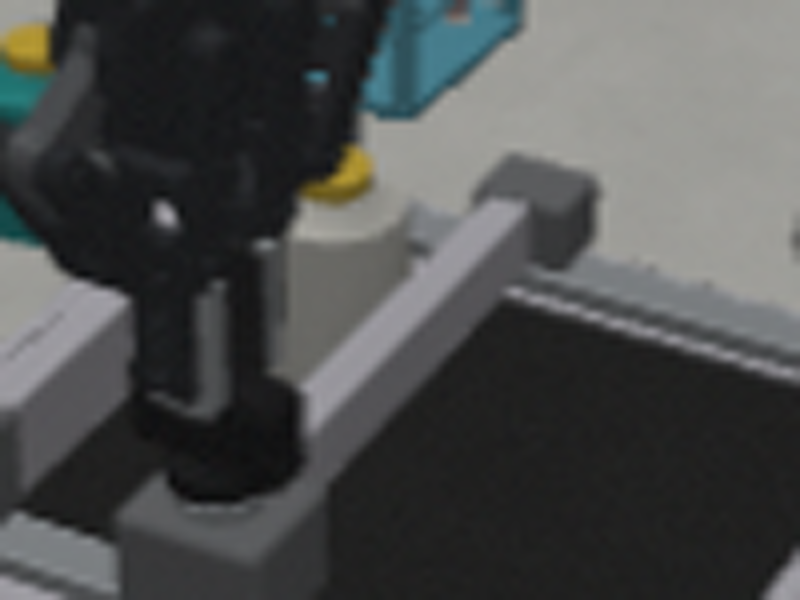

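The bar is up against the bottle, which stands upright, and the force is still flat, so it hasn't reached the pad yet.

>>> apply_moves(rows=[[[0.004,-0.0005,0],[0,0,0]],[[0.008,-0.001,0],[0,0,0]]])

```text
clock: 7.28
tcp_pos: [0.453, -0.0429, 0.1187]
orientation: [2.186, 2.25, -0.0]
contact_force: [2.0, -9.7, 3.5]
grip_width: 0.0123
gripper_force: 78.2
```

>>> apply_moves(rows=[[[0.004,-0.0005,0],[0,0,0]]])

```text
clock: 7.4
tcp_pos: [0.4529, -0.042, 0.1186]
orientation: [2.186, 2.25, -0.0]
contact_force: [2.8, -11.3, 3.6]
grip_width: 0.0129
gripper_force: 78.2
```

>>> apply_moves(rows=[[[0.004,-0.0005,0],[0,0,0]]])

```text
clock: 7.52
tcp_pos: [0.4528, -0.0411, 0.1187]
orientation: [2.186, 2.249, -0.0]
contact_force: [1.5, -11.0, 4.1]
grip_width: 0.0125
gripper_force: 78.1
```

```bash
python3 s.py
```

```text
7.525 n -0.10992646808504931 t 0.4410282443050057 az 1.6461535487416603 F n,t,z -11.13342960396895 -0.18230650826224906 4.062599439106498 M [-2.55948707 -0.5015689   0.01666418] 0.012499221836311655 [-0.52  0.31  0.55  2.2  -0.25  0.68  0.24]
```

>>> apply_moves(rows=[[[0.004,-0.0005,0],[0,0,0]]])

```text
clock: 7.65
tcp_pos: [0.4526, -0.0404, 0.1187]
orientation: [2.186, 2.249, -0.001]
contact_force: [2.2, -11.2, 3.0]
grip_width: 0.013
gripper_force: 78.1
```

```bash
python3 s.py
```

```text
7.65 n -0.10917826526983442 t 0.44100238665809466 az 1.6294875331496945 F n,t,z -11.357118450981066 0.43586672220286266 2.9500783683607876 M [-2.75625271 -0.50267506  0.01250018] 0.012961989407526808 [-0.52  0.31  0.55  2.2  -0.25  0.68  0.24]
```

>>> apply_moves(rows=[[[0.004,-0.0005,0],[0,0,0]]])

```text
clock: 7.78
tcp_pos: [0.4525, -0.0396, 0.1187]
orientation: [2.186, 2.249, -0.001]
contact_force: [2.6, -12.5, 4.1]
grip_width: 0.0124
gripper_force: 78.1
```

```bash
python3 s.py
```

```text
7.775 n -0.10838086493593287 t 0.4410023240189909 az 1.6205725316792172 F n,t,z -12.755952212855734 0.6780888839461949 4.120359719330836 M [-2.87932526 -0.42196979 -0.01454392] 0.012437306883300202 [-0.52  0.31  0.55  2.2  -0.25  0.68  0.23]
```

>>> apply_moves(rows=[[[0.004,-0.0005,0],[0,0,0]],[[0.0055,-0.0007,0],[0,0,0]],[[0.0055,-0.0007,0],[0,0,0]]])

```text
clock: 8.15
tcp_pos: [0.4523, -0.0386, 0.1187]
orientation: [2.186, 2.248, -0.001]
contact_force: [2.0, -13.1, 3.0]
grip_width: 0.0128
gripper_force: 78.1
```

```bash
python3 s.py
```

```text
8.15 n -0.10732159715014784 t 0.4410065854689967 az 1.6071300681845289 F n,t,z -13.24230822302597 0.019105846445445773 2.964356453707576 M [-2.99961532 -0.50702899 -0.03074981] 0.012787048312435767 [-0.52  0.31  0.55  2.2  -0.25  0.68  0.23]
```

The foam is pressed in by about 4 mm. Next I'll turn the knob clockwise, which is positive about tool z.

>>> apply_moves(rows=[[[0,0,0],[0,0,0.02]],[[0,0,0],[0,0,0.04]],[[0,0,0],[0,0,0.06]],[[0,0,0],[0,0,0.06]]])

```text
clock: 8.65
tcp_pos: [0.4524, -0.0386, 0.1187]
orientation: [2.388, 2.031, -0.0]
contact_force: [3.3, -13.8, 3.0]
grip_width: 0.0124
gripper_force: 78.1
```

```bash
python3 s.py
```

```text
8.65 n -0.1073180809112387 t 0.4410520985633685 az -9.237207163977386 F n,t,z -14.127509026847392 1.1157268462222143 3.016297813688415 M [-3.02946597 -0.5199507  -0.0207313 ] 0.01238226198820869 [-0.56  0.32  0.6   2.21 -0.27  0.69  0.07]
```

>>> apply_moves(rows=[[[0,0,0],[0,0,0.01]],[[0,0,0],[0,0,0.02]]])

```text
clock: 8.9
tcp_pos: [0.4524, -0.0386, 0.1187]
orientation: [2.451, 1.955, 0.0]
contact_force: [3.0, -13.0, 3.2]
grip_width: 0.0125
gripper_force: 78.1
```

```bash
python3 s.py
```

```text
8.9 n -0.10733316857460069 t 0.44104840136152745 az -12.853856188850099 F n,t,z -13.305332769872678 0.9728512637214536 3.161209996995932 M [-2.99188349 -0.55669017  0.00747652] 0.012457005896545154 [-0.57  0.32  0.62  2.21 -0.28  0.69  0.01]
```

>>> apply_moves(rows=[[[0,0,0],[0,0,0.01]],[[0,0,0],[0,0,0.02]]])

```text
clock: 9.15
tcp_pos: [0.4524, -0.0386, 0.1187]
orientation: [2.511, 1.877, 0.001]
contact_force: [3.5, -13.3, 2.7]
grip_width: 0.0129
gripper_force: 78.1
```

```bash
python3 s.py
```

```text
9.15 n -0.10733767481470374 t 0.4410558127119862 az -16.45459585720334 F n,t,z -13.67219543775488 1.380275255461141 2.7206750739710106 M [-2.97054498 -0.57163053 -0.02199131] 0.012864350494324932 [-0.59  0.32  0.63  2.21 -0.29  0.69 -0.04]
```

>>> apply_moves(rows=[[[0,0,0],[0,0,0.01]],[[0,0,0],[0,0,0.02]]])

```text
clock: 9.4
tcp_pos: [0.4524, -0.0386, 0.1187]
orientation: [2.569, 1.797, 0.001]
contact_force: [2.6, -12.9, 2.4]
grip_width: 0.0126
gripper_force: 78.1
```

```bash
python3 s.py
```

```text
9.4 n -0.10731753491127911 t 0.4410768412240766 az -20.047632128167777 F n,t,z -13.101981164484346 0.5720941806005891 2.444471253189967 M [-2.95221781 -0.58636818  0.00540338] 0.01257195215326956 [-0.6   0.32  0.65  2.21 -0.3   0.69 -0.09]
```

>>> apply_moves(rows=[[[0,0,0],[0,0,0.01]],[[0,0,0],[0,0,0.02]]])

```text
clock: 9.65
tcp_pos: [0.4524, -0.0386, 0.1187]
orientation: [2.624, 1.715, 0.001]
contact_force: [2.9, -13.3, 2.0]
grip_width: 0.0124
gripper_force: 78.1
```

```bash
python3 s.py
```

```text
9.65 n -0.10732665381322355 t 0.44107930882962443 az -23.655501046963664 F n,t,z -13.612940873542659 0.8741235163196073 1.9620409434563806 M [-2.9529679  -0.56079376  0.00819078] 0.012401395298966599 [-0.61  0.33  0.66  2.21 -0.31  0.69 -0.15]
```

>>> apply_moves(rows=[[[0,0,0],[0,0,0.01]],[[0,0,0],[0,0,0.02]]])

```text
clock: 9.9
tcp_pos: [0.4524, -0.0386, 0.1187]
orientation: [2.677, 1.632, 0.002]
contact_force: [2.0, -12.1, 2.6]
grip_width: 0.0127
gripper_force: 78.1
```

```bash
python3 s.py
```

```text
9.9 n -0.10731861269476588 t 0.44106870351867794 az -27.25031481072256 F n,t,z -12.289917219575358 0.09645117877962757 2.6138315626560593 M [-3.01265216 -0.54400794 -0.02489625] 0.012651733347926061 [-0.62  0.33  0.68  2.21 -0.32  0.69 -0.2 ]
```

>>> apply_moves(rows=[[[0,0,0],[0,0,0.01]],[[0,0,0],[0,0,0.02]]])

```text
clock: 10.15
tcp_pos: [0.4525, -0.0386, 0.1187]
orientation: [2.727, 1.547, 0.002]
contact_force: [2.4, -12.8, 2.5]
grip_width: 0.0126
gripper_force: 78.1
```

```bash
python3 s.py
```

```text
10.15 n -0.10733887928979728 t 0.4411209933127888 az -30.852485704738243 F n,t,z -13.024611251965284 0.4242333757850751 2.531145186892151 M [-3.00533448 -0.66501028  0.02551134] 0.012627902335130668 [-0.64  0.33  0.7   2.21 -0.33  0.69 -0.25]
```

>>> apply_moves(rows=[[[0,0,0],[0,0,0.01]],[[0,0,0],[0,0,0.02]]])

```text
clock: 10.4
tcp_pos: [0.4524, -0.0386, 0.1187]
orientation: [2.774, 1.461, 0.002]
contact_force: [3.1, -12.5, 2.4]
grip_width: 0.0125
gripper_force: 78.1
```

```bash
python3 s.py
```

```text
10.4 n -0.10732572522619964 t 0.441120107694692 az -34.44769294903213 F n,t,z -12.784080877594652 1.1732039829782541 2.4147051984127756 M [-2.97048222 -0.60836917  0.04482954] 0.012545940533522816 [-0.65  0.34  0.71  2.21 -0.34  0.69 -0.3 ]
```

>>> apply_moves(rows=[[[0,0,0],[0,0,0.01]],[[0,0,0],[0,0,0.02]]])

```text
clock: 10.65
tcp_pos: [0.4525, -0.0386, 0.1187]
orientation: [2.818, 1.373, 0.003]
contact_force: [2.0, -12.3, 1.5]
grip_width: 0.0126
gripper_force: 78.1
```

```bash
python3 s.py
```

```text
10.65 n -0.10734893996694637 t 0.44111944878977855 az -38.04902097424838 F n,t,z -12.44548355958045 0.1035086268127625 1.4942489729774509 M [-2.9926642  -0.58940082  0.01566744] 0.012644075649161762 [-0.66  0.34  0.73  2.21 -0.35  0.7  -0.35]
```

>>> apply_moves(rows=[[[0,0,0],[0,0,0.01]],[[0,0,0],[0,0,0.02]]])

```text
clock: 10.9
tcp_pos: [0.4525, -0.0386, 0.1187]
orientation: [2.86, 1.284, 0.003]
contact_force: [3.1, -12.4, 1.7]
grip_width: 0.0128
gripper_force: 78.1
```

```bash
python3 s.py
```

```text
10.9 n -0.10734015742466724 t 0.4411233469852054 az -41.650112435181875 F n,t,z -12.700473896660895 1.1603402857955962 1.7199084092153925 M [-2.95766072e+00 -5.63272707e-01  1.49031616e-03] 0.012798770582844843 [-0.68  0.35  0.75  2.21 -0.36  0.7  -0.41]
```

>>> apply_moves(rows=[[[0,0,0],[0,0,0.01]],[[0,0,0],[0,0,0.02]]])

```text
clock: 11.15
tcp_pos: [0.4525, -0.0386, 0.1187]
orientation: [2.899, 1.194, 0.003]
contact_force: [2.8, -13.9, 1.9]
grip_width: 0.0122
gripper_force: 78.1
```

```bash
python3 s.py
```

```text
11.15 n -0.10734593087889582 t 0.4411289662556758 az -45.24557874146779 F n,t,z -14.117645257436159 0.6793500189946489 1.867470361279778 M [-2.97373187e+00 -6.49541629e-01 -1.90178596e-03] 0.012191779592877813 [-0.69  0.35  0.76  2.21 -0.37  0.7  -0.46]
```

>>> apply_moves(rows=[[[0,0,0],[0,0,0.01]],[[0,0,0],[0,0,0.02]]])

```text
clock: 11.4
tcp_pos: [0.4525, -0.0386, 0.1187]
orientation: [2.935, 1.102, 0.004]
contact_force: [2.5, -11.9, 2.2]
grip_width: 0.0128
gripper_force: 78.1
```

```bash
python3 s.py
```

```text
11.4 n -0.1073421825425081 t 0.4411516172453301 az -48.84583553086452 F n,t,z -12.139490614124224 0.6913341172617948 2.1882117972415918 M [-2.96460581 -0.5786213  -0.00941914] 0.012838418998401017 [-0.7   0.36  0.78  2.21 -0.38  0.7  -0.51]
```

>>> apply_moves(rows=[[[0,0,0],[0,0,0.01]],[[0,0,0],[0,0,0.02]]])

```text
clock: 11.65
tcp_pos: [0.4525, -0.0386, 0.1187]
orientation: [2.968, 1.009, 0.004]
contact_force: [2.6, -12.7, 0.6]
grip_width: 0.0127
gripper_force: 78.1
```

```bash
python3 s.py
```

```text
11.65 n -0.10736817837341979 t 0.44117026765437845 az -52.446292096022006 F n,t,z -12.972741278531778 0.6649279736099092 0.5785870200981738 M [-2.99581802 -0.66161529  0.0125574 ] 0.012699077494719244 [-0.71  0.36  0.8   2.21 -0.39  0.7  -0.56]
```

>>> apply_moves(rows=[[[0,0,0],[0,0,0.01]],[[0,0,0],[0,0,0.02]]])

```text
clock: 11.9
tcp_pos: [0.4525, -0.0386, 0.1187]
orientation: [2.999, 0.915, 0.004]
contact_force: [3.0, -13.5, 1.3]
grip_width: 0.0126
gripper_force: 78.1
```

```bash
python3 s.py
```

```text
11.9 n -0.10736404677058319 t 0.44116291946180364 az -56.04746752180629 F n,t,z -13.837032727487923 0.9214930015763891 1.2882480273160972 M [-3.0136239  -0.58990876 -0.03193434] 0.012610490051066028 [-0.73  0.37  0.81  2.22 -0.41  0.71 -0.61]
```

>>> apply_moves(rows=[[[0,0,0],[0,0,0.01]],[[0,0,0],[0,0,0.02]]])

```text
clock: 12.15
tcp_pos: [0.4525, -0.0386, 0.1187]
orientation: [3.026, 0.821, 0.005]
contact_force: [3.0, -12.8, 1.9]
grip_width: 0.0126
gripper_force: 78.0
```

```bash
python3 s.py
```

```text
12.15 n -0.10738857604803798 t 0.4411636189419151 az -59.648541100842465 F n,t,z -13.058281351847329 0.9773053497820886 1.8668002343209218 M [-2.96324757e+00 -6.27726312e-01  1.16595329e-03] 0.012564701735324245 [-0.74  0.37  0.83  2.22 -0.42  0.71 -0.66]
```

>>> apply_moves(rows=[[[0,0,0],[0,0,0.01]],[[0,0,0],[0,0,0.02]]])

```text
clock: 12.4
tcp_pos: [0.4525, -0.0386, 0.1187]
orientation: [3.05, 0.725, 0.005]
contact_force: [3.1, -13.1, 0.7]
grip_width: 0.0127
gripper_force: 77.9
```

```bash
python3 s.py
```

```text
12.4 n -0.10738536045458699 t 0.4411425160007098 az -63.24569652043098 F n,t,z -13.461791892375643 1.0659844953099404 0.6605059471835939 M [-2.98278957 -0.63701092  0.06854192] 0.012738434051206261 [-0.75  0.38  0.85  2.22 -0.43  0.71 -0.71]
```

>>> apply_moves(rows=[[[0,0,0],[0,0,0.01]],[[0,0,0],[0,0,0.02]]])

```text
clock: 12.65
tcp_pos: [0.4525, -0.0386, 0.1187]
orientation: [3.071, 0.631, 0.005]
contact_force: [3.5, -13.5, 2.1]
grip_width: 0.0122
gripper_force: 78.0
```

```bash
python3 s.py
```

```text
12.65 n -0.10734325841298924 t 0.44114538003258214 az -66.79348736074876 F n,t,z -13.831990357309925 1.4217656182907283 2.1244497679602143 M [-2.92577762 -0.62415374  0.26219501] 0.012235435798852697 [-0.76  0.38  0.87  2.22 -0.44  0.71 -0.76]
```

>>> apply_moves(rows=[[[0,0,0],[0,0,0.01]],[[0,0,0],[0,0,0.02]]])

```text
clock: 12.9
tcp_pos: [0.4525, -0.0386, 0.1187]
orientation: [3.089, 0.534, 0.006]
contact_force: [2.1, -13.2, 2.1]
grip_width: 0.0127
gripper_force: 78.0
```

```bash
python3 s.py
```

```text
12.9 n -0.10737769200865865 t 0.44118365212279265 az -70.39667527235487 F n,t,z -13.341104866172744 0.06859881705978382 2.0778122211902694 M [-2.96476354 -0.59649766  0.26743634] 0.012661554174451414 [-0.78  0.39  0.88  2.22 -0.45  0.72 -0.81]
```

>>> apply_moves(rows=[[[0,0,0],[0,0,0.01]],[[0,0,0],[0,0,0.02]]])

```text
clock: 13.15
tcp_pos: [0.4525, -0.0386, 0.1187]
orientation: [3.105, 0.436, 0.006]
contact_force: [3.1, -13.3, 1.6]
grip_width: 0.0126
gripper_force: 78.0
```

```bash
python3 s.py
```

```text
13.15 n -0.10738463620097732 t 0.44119024650810346 az -73.99420761824426 F n,t,z -13.653952389277928 0.9767108525606605 1.5926674676202135 M [-2.9616216  -0.60376465  0.2747424 ] 0.012559843991425266 [-0.79  0.4   0.9   2.22 -0.47  0.72 -0.86]
```

Bite: the torque jumped from about 0 to 0.26 Nm, starting near az −63°. I'll go on to about −105° and check the grip wind-up before finishing.

>>> apply_moves(rows=[[[0,0,0],[0,0,0.015]],[[0,0,0],[0,0,0.03]],[[0,0,0],[0,0,0.045]],[[0,0,0],[0,0,0.06]],[[0,0,0],[0,0,0.075]],[[0,0,0],[0,0,0.09]]])

```text
clock: 13.9
tcp_pos: [0.4525, -0.0386, 0.1187]
orientation: [3.135, -0.006, 0.007]
contact_force: [3.4, -13.5, 0.1]
grip_width: 0.0126
gripper_force: 78.0
```

```bash
python3 s.py
```

```text
13.9 n -0.10738970504108185 t 0.4411674688737286 az -90.21215696042208 F n,t,z -13.88838952678282 1.2694268341505386 0.08695741242261967 M [-2.96657382 -0.68754506  0.37443529] 0.012577373336399082 [-0.84  0.43  0.98  2.22 -0.53  0.74 -1.07]
```

>>> apply_moves(rows=[[[0,0,0],[0,0,0.015]],[[0,0,0],[0,0,0.03]],[[0,0,0],[0,0,0.045]],[[0,0,0],[0,0,0.06]],[[0,0,0],[0,0,0.075]],[[0,0,0],[0,0,0.085]]])

```text
clock: 14.65
tcp_pos: [0.4525, -0.0386, 0.1187]
orientation: [3.107, -0.422, 0.009]
contact_force: [2.2, -13.3, 0.2]
grip_width: 0.0125
gripper_force: 78.1
```

```bash
python3 s.py
```

```text
14.65 n -0.10739033717068457 t 0.441171499715952 az -105.48082485970444 F n,t,z -13.466712679738508 0.1552397573385423 0.21144050453575752 M [-2.94141819 -0.65339225  0.35815538] 0.012549912241639748 [-0.89  0.47  1.05  2.22 -0.59  0.76 -1.27]
```

>>> apply_moves(rows=[[[0,0,0],[0,0,-0.003]],[[0,0,0],[0,0,-0.003]]])

```text
clock: 14.9
tcp_pos: [0.4525, -0.0386, 0.1188]
orientation: [3.109, -0.406, 0.009]
contact_force: [2.9, -12.5, 0.3]
grip_width: 0.0125
gripper_force: 78.0
```

```bash
python3 s.py
```

```text
14.9 n -0.10737518980673559 t 0.44116324076135666 az -104.88981694084433 F n,t,z -12.781808611296576 0.9885807353530082 0.264747835861047 M [-2.89923512 -0.68981805  0.20824654] 0.012497328298092228 [-0.88  0.47  1.05  2.22 -0.59  0.76 -1.27]
```

>>> apply_moves(rows=[[[0,0,0],[0,0,-0.003]],[[0,0,0],[0,0,-0.003]]])

```text
clock: 15.15
tcp_pos: [0.4525, -0.0386, 0.1188]
orientation: [3.111, -0.392, 0.009]
contact_force: [3.9, -13.2, 0.2]
grip_width: 0.0127
gripper_force: 78.0
```

```bash
python3 s.py
```

```text
15.15 n -0.10741140161404981 t 0.44116057657836655 az -104.37405385173071 F n,t,z -13.615736203668174 1.8180178896447496 0.20055397888182847 M [-2.95086019 -0.65700524  0.09280762] 0.01270688320083928 [-0.88  0.46  1.05  2.22 -0.59  0.76 -1.26]
```

Wind-up at this torque is about 1.5°, so the knob is at −104° and the bite was at −63°. The goal is a knob angle of about −107.5°, which puts the tool at −109°.

>>> apply_moves(rows=[[[0,0,0],[0,0,0.01]],[[0,0,0],[0,0,0.02]],[[0,0,0],[0,0,0.0255]],[[0,0,0],[0,0,0.0255]]])

```text
clock: 15.65
tcp_pos: [0.4525, -0.0386, 0.1188]
orientation: [3.093, -0.516, 0.009]
contact_force: [3.3, -13.2, 0.1]
grip_width: 0.0124
gripper_force: 78.2
```

```bash
python3 s.py
```

```text
15.65 n -0.1073987428574618 t 0.44119363974118225 az -108.93487077215109 F n,t,z -13.52754740627326 1.291449100832035 0.136900011210928 M [-2.9148853  -0.66160978  0.32038536] 0.012435255908158301 [-0.9   0.48  1.07  2.22 -0.61  0.77 -1.32]
```

>>> apply_moves(rows=[[[0,0,0],[0,0,-0.004]],[[0,0,0],[0,0,-0.008]],[[0,0,0],[0,0,-0.008]]])

```text
clock: 16.02
tcp_pos: [0.4525, -0.0386, 0.1188]
orientation: [3.099, -0.478, 0.009]
contact_force: [2.9, -12.4, -0.5]
grip_width: 0.0127
gripper_force: 78.0
```

```bash
python3 s.py
```

```text
16.025 n -0.10741200746155825 t 0.44116099918635304 az -107.52617341770731 F n,t,z -12.69325040698755 0.9866505120158824 -0.5144323533174207 M [-2.89380139 -0.70064955  0.06119965] 0.012687074127055031 [-0.89  0.47  1.06  2.22 -0.6   0.76 -1.3 ]
```

>>> apply_moves(rows=[[[0,0,0],[0,0,0]],[[0,0,0],[0,0,0]],[[0,0,0],[0,0,0]],[[0,0,0],[0,0,0]]], jaw=0)

```text
clock: 16.52
tcp_pos: [0.4507, -0.0341, 0.1178]
orientation: [-3.105, 0.474, 0.001]
contact_force: [-0.4, 1.8, 0.0]
grip_width: 0.043
gripper_force: 0.0
```

```bash
python3 s.py
```

```text
16.525 n -0.10263834391798583 t 0.44008116881590115 az -107.35131845130384 F n,t,z 1.862262016955434 -0.08252386783698777 0.04840803497843382 M [-0.06695971  0.01008462  0.02078757] 0.04296840759617365 [-0.89  0.47  1.06  2.22 -0.61  0.77 -1.3 ]
```

>>> apply_moves(rows=[[[0,0,-0.1],[0,0,0]],[[0,0,-0.25],[0,0,0]],[[0,0,-0.45],[0,0,0]],[[0,0,-0.6],[0,0,0]],[[0,0,-0.6],[0,0,0]]])

```text
clock: 17.15
tcp_pos: [0.4525, -0.0325, 0.2695]
orientation: [-3.103, 0.466, -0.005]
contact_force: [0.6, 0.4, 0.3]
grip_width: 0.0426
gripper_force: 0.0
```

```bash
python3 - <<'E'
from h import *
o=telemetry.get_obs();r=R.from_rotvec(o["orientation"]);print(r.inv().apply([0,.2,0])/.25, r.inv().apply([0,-.2,0])/.25)
E
```

```text
[-0.2352194  -0.76463277  0.00292461] [ 0.2352194   0.76463277 -0.00292461]
```

>>> apply_moves(rows=[[[-0.05,-0.19,0],[0,0,0]],[[-0.11,-0.38,0],[0,0,0]],[[-0.17,-0.57,0],[0,0,0]],[[-0.23,-0.76,0],[0,0,0]],[[-0.28,-0.95,0],[0,0,0]],[[-0.28,-0.95,0],[0,0,0]]])

```text
clock: 17.9
tcp_pos: [0.4543, 0.2165, 0.2665]
orientation: [3.104, -0.465, -0.001]
contact_force: [0.0, 0.1, 0.9]
grip_width: 0.0425
gripper_force: 0.0
```

```bash
python3 - <<'E'
from h import *
f=grab_frame("top"); g=grab_frame("scene")
a=cv2.resize(f["frame"][170:320,225:385],(400,375));b=cv2.resize(g["frame"][180:310,230:370],(400,371));b=np.pad(b,((0,4),(0,0),(0,0)))
cv2.imwrite("pics/c6.png",np.hstack([a,b])[:,:,::-1])
E
```

```text
(no output)
```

View pics/c6.png

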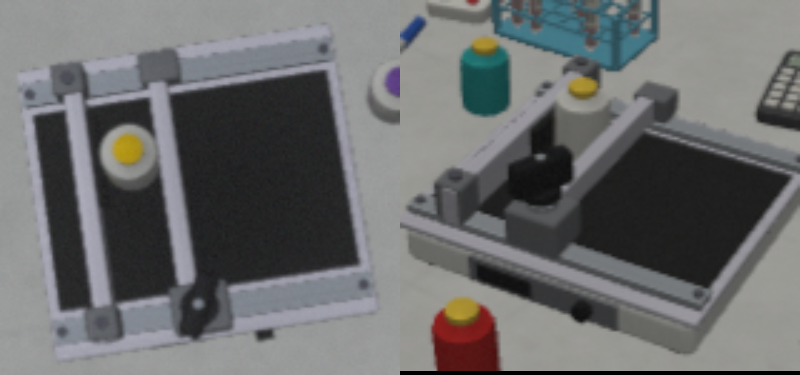

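The bottle (128,155) is upright between the bar and the pad. The knob has turned about 109° clockwise in all, and its long axis is now near az −17°. Nothing around the shaker has been disturbed.

```bash
python3 -c "
from bench import job; print(job.hand_in())"
```

```text
the job is handed in; nothing more can be done
None
```

The job is handed in: the bottle stands upright, pressed about 4 mm into the foam, and the knob was turned about 44.5° past where it bit (an eighth of a turn is 45°), both figures estimated from force and torque readings, in about 18 s of the 51 s; the hand-in gave no verdict.

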